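Swap the reject vase for the clay tortoise in the display row

TASK

Take the vase with the red band out of the row and stand it upright in the orange seconds bin. Then slide the clay tortoise, pushing only its wooden board and never touching or lifting the tortoise, into the empty place: in line with the row, midway between the two neighbours, with the board square to the row. Leave everything else where it stands.

Things in the scene. Friction and masses are not known exactly. Their poses are not given: they have to be found in the camera images.
- vase_reject: THE REJECT, the vase with a bright red band round its shoulder (58 to 77 mm up): glazed blue bottle-shaped vase, a straight cylinder 54 mm across from 6 to 68 mm height, then a shoulder narrowing to a 28 mm mouth; 95 mm tall, about 0.22 kg. Origin: centre of its underside, z up. It stands in one of the three inner places of the row.
- vase_a: Good vase in the row, no red band: glazed blue bottle-shaped vase, a straight cylinder 54 mm across from 6 to 68 mm height, then a shoulder narrowing to a 28 mm mouth; 95 mm tall, about 0.22 kg. Origin: centre of its underside, z up. 
- vase_b: Good vase in the row, no red band: glazed blue bottle-shaped vase, a straight cylinder 54 mm across from 6 to 68 mm height, then a shoulder narrowing to a 28 mm mouth; 95 mm tall, about 0.22 kg. Origin: centre of its underside, z up. 
- cup: Yellow tapered plastic cup with four brushes, at one end of the row (either end). 78 mm across at the rim, 110 mm tall; brushes lean out to 45 mm from its axis and reach 191 mm height. Loose. Origin: centre of its underside, z up; x square to the row, away from the robot, y along the row (to the robot's left).
- pot: Terracotta flower pot, the other end of the row: 84 mm across at the rim, 90 mm tall, loose. Origin: centre of its underside, z up. The row: cup, three vases and pot stand on one straight line, centres exactly 135 mm apart (cup to pot 540 mm), turned up to 0.12 rad from the robot's y axis.
- plinth: Square wooden board 100 x 100 x 30 mm, lying loose on the table in front of the row, a dark green-grey clay tortoise fixed on top; together 0.45 to 0.8 kg, centred; it slides. Tortoise: dome 74 mm across in the middle, head reaching 47 mm towards the -x edge, top 60 mm above the table. Origin: centre of the board's underside; x, y along its edges, z up.
- tortoise: The fragile clay tortoise on the board (moves with it; not to be touched). Origin: on the board's top face, at its centre, 30 mm above the table.
- bin: Orange plastic seconds bin, open on top, fixed at the left or right side: outside 150 x 150 mm, 70 mm tall, walls and floor 5 mm. Origin: centre of its underside; x and y along its edges.
- caddy: Wooden tool box holding tools, fixed on whichever side the bin is not: 150 x 150 mm, 60 mm tall. Origin: centre of its underside.
- jar: Small amber glaze jar with a white cap, bystander, loose: 50 mm across, 60 mm tall. Origin: centre of its underside.
- mould: Small white plaster mould block, bystander, loose: 60 (x) x 40 (y) x 45 mm tall. Origin: centre of its underside.

How it is judged:
By the outcome, as a careful person would: the job done as asked, in the order asked, and still so for the second after the job is handed in, with the robot touching nothing.
It also fails if it takes over 69 s, if anything falls off the work surface, if the arm or the gripper's body presses on something with over 40 N, if the wrist force passes 120 N, or if a joint passes its speed limit or range.

ROBOT

A 6-joint arm with a two-finger parallel gripper is mounted at the origin on the work surface. World frame = base frame: x ahead of the robot, y to its left, z up, the work surface at z = 0. Lengths are in m, angles in degrees, forces in N, time in s.
With the tool pointing down it reaches from about 0.375 to 0.9 m from the base axis. Payload 3.1 kg.
Tool frame: the origin (TCP) lies at the very end of the fingers, on their centre line; the grasp point (between the pads) lies 19 mm behind it; z points along the fingers, y is the line along which they close (so a half turn about z gives the same grasp; the last joint's range is limited). The gripper opens to 87 mm and grips with 3 to 60 N. Pads are 19 mm wide; open, the fingers measure 117 mm over their backs; the gripper's body (75 mm by 190 mm) begins 51 mm behind the grasp point.
Start: joints at [-81.102, 30.224, 82.088, -0, 67.689, -10.227], TCP at [0.205, -0.59, 0.223] pointing down, gripper open.
Joint ranges: [-176.69, 176.69], [-43.24, 126.21], [12.49, 139.97], [-82, 262], [0, 151.66], [-163.58, 163.58]. Speed limits (degrees/s): [159.86, 159.86, 180, 180, 180, 180].

INTERFACE

Orientations are given as a 3x3 rotation matrix whose columns are the frame's x, y, z axes.
In Python, from rig import readout, viewer, ticket gives the robot as it stands.
- The arm moves only by the tool send_rows, never from a script. Its argument "moves" is a list of rows, each a list of 6 numbers: the shift along the tool's x, y, z in units of 250 mm (1.0 is 250 mm), then the turn, a rotation vector about the tool's x, y, z in units of 90 degrees (1.0 is 90 degrees). A call has 1 to 12 rows; each row is the pose to reach, as a shift and turn from the pose commanded when the call began, along the tool's axes at that moment; what a row does not reach only later rows make up. A row lasts 1/10 s, in which the tool goes at most 50 mm and 8.59 degrees, less where a joint would pass 70% of its speed; a pose out of reach is approached as far as the arm can. A call with a number of a shift or a turn outside -1 to 1 is refused whole. A call with a gripper value outside its range is refused whole. "grip" is the opening, from 0 (shut) to 1 (fully open), set as the call begins (left out, the last holds). The fingers move at their own pace and stop on an object; the grip force is fixed at half the most. Time passes only in rows, so rows that repeat a pose let the fingers close. It gives the time, the measured TCP pose, the force, the opening and the grip force at its end, in the units of the state.
- readout.read_state(): the state, without advancing time (a new reading comes with each control period).
- viewer.capture(name): name is "scene" or "top" or "wrist"; returns (picture, depth): 384x512x3 uint8, red, green, blue; 384x512 float32, m along the optical axis (not along the pixel's ray), 0 where there is no reading.
- viewer.camera_info(name): a dict with "fx", "fy", "cx", "cy" (pixels), "R" (3x3) and "t" (3): a world point X has camera coordinates R X + t; the wrist camera has in their place "tool_from_camera" (4x4, takes a point from camera to tool coordinates, whose origin is the TCP and whose axes are the flange's). Camera axes: x right, y down, z forward; pixel columns grow to the right and rows downward; lengths in m; the calibration is good to about 2 mm. A picture is of the moment at which its call begins: read the wrist's pose just before it. camera_info takes no time and is no camera call.
- ticket.hand_in(): hands the job in; it is judged then, once.
The state is a dict: "time_s": time; "joint_positions": joint angles; "qvel": joint speeds; "tau": joint torques, N m; "position": TCP position; "tcp_rot": TCP orientation; "force": force on the tool from outside, world axes, zero at the start; "moment": the same for the moment, N m; "opening": opening from 0.0 (shut) to 1.0 (fully open); "grasp_force": force on a finger pad.
Only numpy, scipy, OpenCV 4.12 (cv2) and the standard library are available. Lean on these libraries where they do the work, as an engineer would, in place of code of your own. Each camera call takes 0.05 s, during which the arm holds its last target. There are 200 camera calls.

## Working session

There is one attempt and no reset: what is moved stays moved. The work goes in short steps, Python scripts to look and compute and a tool call to move; the robot and the scene stay as the last step left them, time stands still between calls to the robot, and variables do not carry over. Pictures are saved under pics/ and viewed, at most 10 in all, crops included, and the job is handed in when it is done.

Besides the shell and the picture viewer there is one more tool, called in YAML: its name, and indented under it one key for each argument. send_rows: Moves the arm, as the interface text tells. Shifts and turns lie within -1 to 1; 1 stands for 250 mm of shift or 90 degrees of turn. Its arguments: {"type":"object","properties":{"moves":{"type":"array"},"grip":{"type":"number"}},"required":["moves"]}

```bash
mkdir -p pics; ls
python3 - <<'E'
from rig import readout, viewer
import numpy as np, cv2
for n in ("top","scene"):
    p,d=viewer.capture(n); np.savez(f"{n}.npz",p=p,d=d)
    cv2.imwrite(f"pics/{n}1.png",p[:,:,::-1])
    print(n,viewer.camera_info(n))
s=readout.read_state(); print(s)
E
```

```text
pics
top {'fx': 498.21215851627943, 'fy': 498.21215851627943, 'cx': 263.80973273162607, 'cy': 186.20495691586964, 'R': array([[ 0.01433789, -0.99984047, -0.0106515 ],
       [-0.9880832 , -0.01253499, -0.15340945],
       [ 0.15325146,  0.01272413, -0.9881053 ]]), 't': array([-0.00564725,  0.57747328,  1.57455584])}
scene {'fx': 358.751445618818, 'fy': 358.751445618818, 'cx': 250.4508168561613, 'cy': 192.41771054594662, 'R': array([[-0.3989662 ,  0.91695621, -0.00415729],
       [ 0.73062326,  0.31514691, -0.60569966],
       [-0.55408991, -0.2446911 , -0.7956825 ]]), 't': array([ 0.22564315, -0.38822338,  1.33657375])}
{'time_s': 0.1, 'joint_positions': array([-8.11022458e+01,  3.02726781e+01,  8.21488719e+01, -2.73034111e-04,
        6.76897720e+01, -1.02274520e+01]), 'qvel': array([ 0.09312013, -0.11615279, -0.25812373, -0.04466612, -0.13348857,
       -0.01526356]), 'tau': array([-3.18417888e-04, -4.40984809e+01, -1.77150697e+01,  6.35123346e-02,
        5.33927337e-02, -4.04008006e-05]), 'position': array([ 0.20469244, -0.58983331,  0.22168076]), 'tcp_rot': array([[ 9.44804325e-01,  3.27635002e-01, -3.04872488e-04],
       [ 3.27634967e-01, -9.44802438e-01,  1.91887129e-03],
       [ 3.40645130e-04, -1.91284478e-03, -9.99998112e-01]]), 'force': array([-0.22105734, -0.22798947, -0.24797032]), 'moment': array([ 0.03295136,  0.00535848, -0.02209938]), 'grasp_force': 0.0, 'opening': 1.0001663592573433}
```

View pics/top1.png

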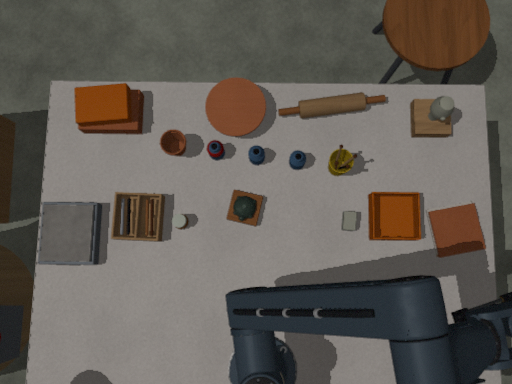

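View pics/scene1.png

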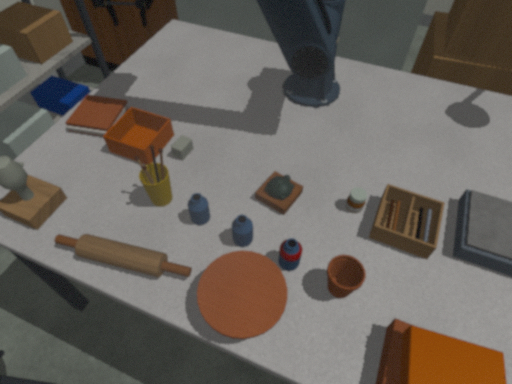

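The top view shows the pot at (174,143), the red-band vase (215,149), the good vases (257,155) and (298,160), and the cup (342,162). The bin is at (395,216), mould (349,220), board with tortoise (245,208), jar (180,221) and caddy (138,217). The scene view agrees with this. Next I'll measure positions with depth.

```bash
cat > h.py <<'E'
import numpy as np, cv2
from rig import readout, viewer
def cloud(n,cap=True):
    if cap: p,d=viewer.capture(n)
    else:
        z=np.load(n+".npz"); p,d=z['p'],z['d']
    c=viewer.camera_info(n); v,u=np.mgrid[0:384,0:512]
    C=np.stack([(u-c['cx'])/c['fx']*d,(v-c['cy'])/c['fy']*d,d],-1)
    W=(C-c['t'])@c['R']; W[d==0]=np.nan
    return p,d,W
def circ(P):
    A=np.c_[2*P[:,:2],np.ones(len(P))]; s=np.linalg.lstsq(A,(P[:,:2]**2).sum(1),rcond=None)[0]
    return s[:2],np.sqrt(s[2]+s[0]**2+s[1]**2)
E
python3 - <<'E'
from h import *
np.set_printoptions(precision=4,suppress=True)
reg={'pot':(.68,.18),'red':0,}
for n in ("top","scene"):
    p,d,W=cloud(n,False); c=viewer.camera_info(n)
    X=W.reshape(-1,3)
    if n=="top":
        ctr={k:W[v,u,:2] for k,(u,v) in dict(pot=(174,150),red=(215,149),va=(257,155),vb=(298,160),cup=(342,170),bin=(395,216),mould=(349,220),board=(245,208),jar=(180,221),caddy=(138,217),disc=(236,107),pin=(330,105)).items()}
    for k,q in ctr.items():
        r=.1 if k in('bin','caddy','board','disc')else .055
        m=(np.hypot(*(X[:,:2]-q).T)<r)
        P=X[m]; t=P[P[:,2]>.012]
        bb=[t[:,:2].min(0),t[:,:2].max(0)] if len(t) else 0
        out=[n,k,q,len(t),'bb',bb,'zmax',np.nanmax(P[:,2]).round(3),'table',np.nanmedian(P[P[:,2]<.012,2]).round(4)]
        if k in('red','va','vb'):
            s=P[(P[:,2]>.02)&(P[:,2]<.064)]
            if len(s)>8: out+=['cyl',circ(s)]
            s=P[P[:,2]>.085]; out+=['topmean',s.mean(0) if len(s) else 0]
        if k=='jar':
            s=P[(P[:,2]>.055)]; out+=['top',s.mean(0)]
        if k=='pot':
            s=P[(P[:,2]>.082)]; out+=['rim',circ(s)]
        if k=='cup':
            s=P[(P[:,2]>.100)&(P[:,2]<.115)]; out+=['rim',circ(s)]
        if k=='board':
            s=P[(P[:,2]>.024)&(P[:,2]<.036)]; 
            rect=cv2.minAreaRect(s[:,:2].astype(np.float32)*1000); out+=['rect',rect,cv2.boxPoints(rect)]
            s=P[(P[:,2]>.04)];out+=['dome',s.mean(0)]
        if k in('bin','caddy','mould'):
            s=P[P[:,2]>(.06 if k=='bin' else .045 if k=='caddy' else .038)]
            out+=['rect',cv2.minAreaRect(s[:,:2].astype(np.float32)*1000)]
        print(*out)
E
python3 - <<'E'
import cv2
a=cv2.imread('pics/top1.png')[125:245,150:310]; cv2.imwrite('pics/crop1.png',cv2.resize(a,None,fx=5,fy=5,interpolation=cv2.INTER_CUBIC))
E
```

```text
top pot [0.7012 0.3055] 460 bb [array([0.6683, 0.2528]), array([0.7514, 0.339 ])] zmax 0.099 table 0.0026 rim (array([0.7101, 0.297 ]), np.float64(0.03909389955211437))
top red [0.6868 0.1584] 278 bb [array([0.6684, 0.1346]), array([0.7248, 0.1916])] zmax 0.103 table 0.0014 cyl (array([0.6958, 0.1633]), np.float64(0.026117287342439042)) topmean [0.6952 0.1634 0.0954]
top va [0.6702 0.0246] 265 bb [array([0.6542, 0.0028]), array([0.7219, 0.0547])] zmax 0.102 table 0.0014 cyl (array([0.6812, 0.0298]), np.float64(0.02644177047329351)) topmean [0.6807 0.0295 0.0955]
top vb [ 0.6545 -0.1055] 266 bb [array([ 0.6385, -0.1302]), array([ 0.6913, -0.0636])] zmax 0.106 table 0.0007 cyl (array([ 0.6662, -0.1038]), np.float64(0.02615202601411583)) topmean [ 0.6657 -0.1051  0.0955]
top cup [ 0.6411 -0.2574] 477 bb [array([ 0.6142, -0.2774]), array([ 0.6903, -0.2031])] zmax 0.195 table 0.0018 rim (array([ 0.6508, -0.2397]), np.float64(0.0347589676333397))
top bin [ 0.4899 -0.4304] 815 bb [array([ 0.4105, -0.5297]), array([ 0.5724, -0.3396])] zmax 0.08 table 0.0048 rect ((486.2171630859375, -416.385
[... 2799 characters left out ...]
8.05354309082031) [[454.4247  27.395 ]
 [554.604    6.1991]
 [575.3553 104.2773]
 [475.176  125.4732]] dome [0.5206 0.0686 0.0518]
scene jar [0.4591 0.2671] 379 bb [array([0.4432, 0.2487]), array([0.4929, 0.2983])] zmax 0.063 table 0.0 top [0.4683 0.2735 0.0595]
scene caddy [0.4717 0.4065] 2502 bb [array([0.3999, 0.3331]), array([0.5573, 0.4871])] zmax 0.064 table 0.005 rect ((478.91619873046875, 410.19091796875), (150.45050048828125, 154.31982421875), 88.0570297241211)
scene disc [0.8347 0.0967] 5836 bb [array([0.7425, 0.0008]), array([0.9345, 0.1963])] zmax 0.077 table -0.7487
scene pin [ 0.8482 -0.2122] 915 bb [array([ 0.8299, -0.2664]), array([ 0.8949, -0.1578])] zmax 0.063 table -0.7459
```

View pics/crop1.png

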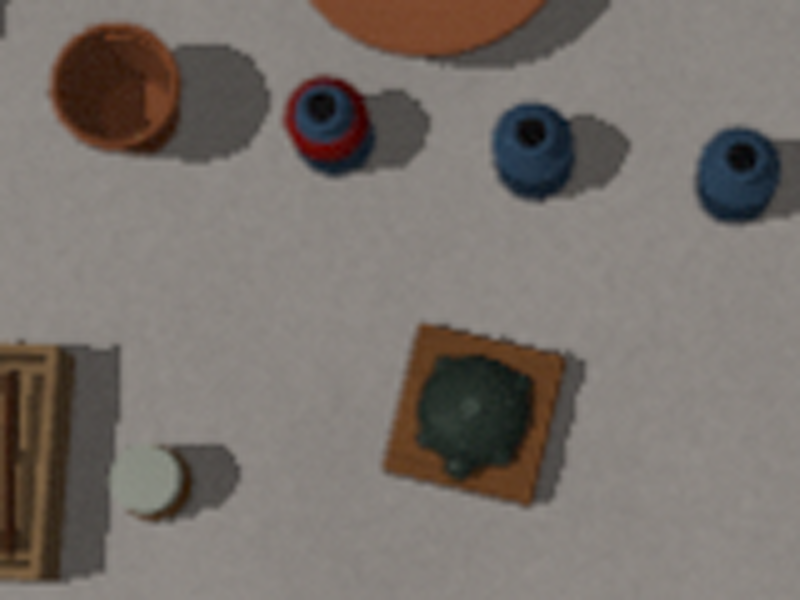

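The crop shows the red-band vase between the pot and vase a. The tortoise's head points toward the robot, down and slightly left in the image. A disc edge lies close behind the slot, so I'll check its height before moving, and write a move helper.

```bash
cat >> h.py <<'E'
def goto(pos,psi,s=None):
    """print tool-frame shift/turn (move units) to reach world pos, tool-x heading psi deg, tool down"""
    from scipy.spatial.transform import Rotation as Ro
    s=s or readout.read_state(); R=s['tcp_rot']; c,q=np.cos(np.radians(psi)),np.sin(np.radians(psi))
    T=np.array([[c,q,0],[q,-c,0],[0,0,-1]])
    print('shift',np.round(R.T@(np.array(pos)-s['position'])/.25,3),'turn',np.round(Ro.from_matrix(R.T@T).as_rotvec(degrees=True)/90,3),'t',s['time_s'],'pos',s['position'].round(4))
E
python3 - <<'E'
from h import *
np.set_printoptions(precision=4,suppress=True)
for n in ("top","scene"):
    p,d,W=cloud(n,False); X=W.reshape(-1,3)
    m=np.hypot(X[:,0]-.837,X[:,1]-.098)<.14; P=X[m&(X[:,2]>.012)]
    print(n,np.percentile(P[:,2],[1,10,50,90,99]), P[:,:2].min(0),P[:,:2].max(0))
    rr=np.hypot(P[:,0]-.837,P[:,1]-.098); h=(P[:,2]>.012)
    for a in range(-180,180,30):
        th=np.degrees(np.arctan2(P[:,1]-.098,P[:,0]-.837)); k=abs(th-a)<5; print(a,rr[k].max().round(3),P[k,2].min().round(3),end=' | ')
    print()
s=readout.read_state()
goto([.6985,.1633,.2],-6.3)
E
```

```text
top [0.0634 0.0679 0.0726 0.0775 0.0816] [ 0.7038 -0.0417] [0.9357 0.1994]
-180 0.1 0.065 | -150 0.099 0.063 | -120 0.137 0.013 | -90 0.14 0.029 | -60 0.097 0.064 | -30 0.099 0.063 | 0 0.099 0.061 | 30 0.101 0.063 | 60 0.101 0.065 | 90 0.101 0.062 | 120 0.101 0.062 | 150 0.139 0.062 | 
scene [0.0297 0.07   0.072  0.0738 0.0759] [ 0.7049 -0.0419] [0.9422 0.1997]
-180 0.093 0.069 | -150 0.14 0.013 | -120 0.095 0.069 | -90 0.14 0.021 | -60 0.099 0.068 | -30 0.103 0.064 | 0 0.105 0.063 | 30 0.106 0.062 | 60 0.104 0.063 | 90 0.102 0.065 | 120 0.098 0.069 | 150 0.14 0.012 | 
shift [ 2.853 -2.199  0.092] turn [-0.001  0.     0.283] t 0.1 pos [ 0.2047 -0.5898  0.2217]
```

send_rows:
  moves:
    - [0.95,-0.733,0,0,0,0]
    - [0.95,-0.733,0,0,0,0]
    - [0.95,-0.733,0,0,0,0]
    - [0.95,-0.733,0,0,0,0]
    - [0.95,-0.733,0,0,0,0]
    - [0.95,-0.733,0,0,0,0]
    - [0.95,-0.733,0,0,0,0]
  grip: 1

```text
time_s: 0.8
position: [0.3707, -0.3331, 0.2221]
tcp_rot: [[0.943, 0.334, -0.001], [0.334, -0.943, 0.005], [0.001, -0.005, -1.0]]
force: [-0.9, -0.6, 0.2]
opening: 0.998
grasp_force: 0.0
```

send_rows:
  moves:
    - [0.95,-0.733,0,0,0,0]
    - [0.95,-0.733,0,0,0,0]
    - [0.95,-0.733,0,0,0,0]
    - [0.95,-0.733,0,0,0,0]
    - [0.95,-0.733,0,0,0,0]
    - [0.95,-0.733,0,0,0,0]
    - [0.95,-0.733,0,0,0,0]

```text
time_s: 1.5
position: [0.5361, -0.0844, 0.2224]
tcp_rot: [[0.943, 0.334, 0.002], [0.334, -0.943, 0.001], [0.002, -0.0, -1.0]]
force: [-0.5, -0.6, -0.5]
opening: 1.001
grasp_force: 0.0
```

The disc top is about 72 mm high and its rim is close to the slot, so I'll look at it from nearby. The arm continues to above the red vase.

send_rows:
  moves:
    - [0.94,-0.725,0,0,0,0]
    - [0.94,-0.725,0,0,0,0]
    - [0.94,-0.725,0,0,0,0]
    - [0.94,-0.725,0,0,0,0.095]
    - [0.94,-0.725,0,0,0,0.19]
    - [0.94,-0.725,0,0,0,0.285]
    - [0.94,-0.725,0,0,0,0.285]
    - [0.94,-0.725,0,0,0,0.285]
    - [0.94,-0.725,0,0,0,0.285]

```text
time_s: 2.4
position: [0.6954, 0.1575, 0.2219]
tcp_rot: [[0.993, -0.114, -0.002], [-0.114, -0.993, -0.001], [-0.002, 0.001, -1.0]]
force: [0.2, -0.4, -0.3]
opening: 0.997
grasp_force: 0.0
```

```bash
cat >> h.py <<'E'
def wcloud():
    s=readout.read_state(); p,d=viewer.capture("wrist"); c=viewer.camera_info("wrist"); v,u=np.mgrid[0:384,0:512]
    C=np.stack([(u-c['cx'])/c['fx']*d,(v-c['cy'])/c['fy']*d,d,np.ones_like(d)],-1)
    W=(C@c['tool_from_camera'].T)[...,:3]@s['tcp_rot'].T+s['position']; W[d==0]=np.nan
    return p,d,W
E
python3 - <<'E'
from h import *
np.set_printoptions(precision=4,suppress=True)
print(viewer.camera_info("wrist"))
p,d,W=wcloud(); cv2.imwrite('pics/w1.png',p[:,:,::-1]); X=W.reshape(-1,3)
print('z table',np.nanmedian(X[X[:,2]<.012,2]))
for k,q in dict(red=(.6985,.1633),va=(.684,.03),pot=(.713,.297)).items():
    P=X[np.hypot(*(X[:,:2]-q).T)<.055]; 
    s=P[(P[:,2]>.02)&(P[:,2]<.064)]; t=P[P[:,2]>.08]
    print(k,len(s),circ(s) if len(s)>8 else 0,len(t),circ(t) if len(t)>8 else 0, t.mean(0) if len(t) else 0)
P=X[(np.hypot(X[:,0]-.837,X[:,1]-.098)<.14)&(X[:,2]>.05)&(X[:,0]>.74)]
print(len(P),P.min(0) if len(P) else 0,np.percentile(P[:,2],[2,50,98]) if len(P) else 0)
goto([.6985,.1633,.2],-6.3)
E
```

```text
{'fx': 339.18982009143485, 'fy': 339.18982009143485, 'cx': 252.59638499430514, 'cy': 194.5824521595935, 'tool_from_camera': array([[-0.0005, -0.9701, -0.2428,  0.0659],
       [ 1.    , -0.0007,  0.0004,  0.0002],
       [-0.0005, -0.2428,  0.9701, -0.1612],
       [ 0.    ,  0.    ,  0.    ,  1.    ]])}
z table -0.001023194404245975
red 159 (array([0.6988, 0.163 ]), np.float64(0.026952886950015263)) 57997 (array([0.6939, 0.1628]), np.float64(0.04065935353209037)) [0.7199 0.1603 0.3145]
va 701 (array([0.6839, 0.0288]), np.float64(0.02673093697226636)) 1105 (array([0.6846, 0.03  ]), np.float64(0.011029318613481814)) [0.6853 0.031  0.0917]
pot 2538 (array([0.7145, 0.2949]), np.float64(0.03188062463817969)) 2221 (array([0.7143, 0.2958]), np.float64(0.039092829207480764)) [0.7152 0.2983 0.0871]
23492 [0.7403 0.0005 0.0679] [0.0695 0.071  0.0726]
shift [ 0.009 -0.025  0.089] turn [ 0.001  0.001 -0.003] t 2.45 pos [0.6955 0.1574 0.2222]
```

View pics/w1.png

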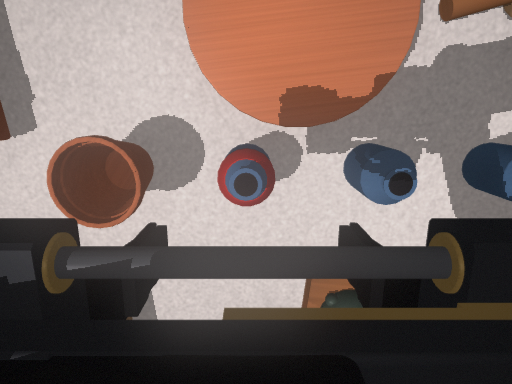

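The wrist view puts the red vase at pixel (247,178) between the fingers, with the disc rim at row 127. In the scene view that disc shows only a thin rim, so it overhangs above the 30 mm board. All three cameras put the vase at about (0.6985, 0.163). I'll grasp it now.

send_rows:
  moves:
    - [0.01,-0.024,0,0,0,0]
    - [0.01,-0.024,0.2,0,0,0]
    - [0.01,-0.024,0.4,0,0,0]
    - [0.01,-0.024,0.55,0,0,0]
    - [0.01,-0.024,0.65,0,0,0]
    - [0.01,-0.024,0.72,0,0,0]
    - [0.01,-0.024,0.74,0,0,0]
    - [0.01,-0.024,0.74,0,0,0]
    - [0.01,-0.024,0.74,0,0,0]

```text
time_s: 3.35
position: [0.7008, 0.1654, 0.0394]
tcp_rot: [[0.994, -0.114, 0.003], [-0.114, -0.994, 0.0], [0.003, -0.001, -1.0]]
force: [0.3, 0.5, 0.6]
opening: 0.998
grasp_force: 0.0
```

send_rows:
  moves:
    - [0,0,0,0,0,0]
    - [0,0,0,0,0,0]
    - [0,0,0,0,0,0]
    - [0,0,0,0,0,0]
    - [0,0,0,0,0,0]
    - [0,0,0,0,0,0]
    - [0,0,0,0,0,0]
    - [0,0,0,0,0,0]
  grip: 0.4

```text
time_s: 4.15
position: [0.6994, 0.1649, 0.0378]
tcp_rot: [[0.994, -0.114, 0.0], [-0.114, -0.994, -0.001], [0.0, 0.001, -1.0]]
force: [-0.3, -2.4, 3.2]
opening: 0.614
grasp_force: 30.0
```

Gripped at 53.4 mm, which matches the vase. I'll lift it and carry it to the bin.

send_rows:
  moves:
    - [0,0,-0.05,0,0,0]
    - [0,0,-0.2,0,0,0]
    - [0,0,-0.4,0,0,0]
    - [0,0,-0.55,0,0,0]
    - [0,0,-0.6,0,0,0]
    - [-0.03,0.1,-0.6,0,0,0]
    - [-0.07,0.25,-0.6,0,0,0]
    - [-0.1,0.4,-0.6,0,0,0]
    - [-0.14,0.55,-0.6,0,0,0]
    - [-0.17,0.7,-0.6,0,0,0]
    - [-0.2,0.85,-0.6,0,0,0]
    - [-0.23,1.0,-0.6,0,0,0]

```text
time_s: 5.35
position: [0.612, -0.0771, 0.1858]
tcp_rot: [[0.994, -0.114, -0.003], [-0.114, -0.994, 0.002], [-0.003, -0.001, -1.0]]
force: [0.4, 0.3, -2.0]
opening: 0.611
grasp_force: 30.0
```

send_rows:
  moves:
    - [-0.04,0.15,0,0,0,0]
    - [-0.07,0.3,0,0,0,0]
    - [-0.11,0.45,0,0,0,0]
    - [-0.14,0.6,0,0,0,0]
    - [-0.18,0.75,0,0,0,0]
    - [-0.21,0.9,0,0,0,0]
    - [-0.24,1.0,0,0,0,0]
    - [-0.24,1.0,0,0,0,0]

```text
time_s: 6.15
position: [0.5239, -0.3211, 0.1859]
tcp_rot: [[0.993, -0.118, -0.002], [-0.118, -0.993, 0.0], [-0.002, -0.0, -1.0]]
force: [0.7, 0.8, -1.2]
opening: 0.614
grasp_force: 30.0
```

Run:
```python
from h import *
print(readout.read_state()['grasp_force'])
goto([.488,-.416,.19],-2)
```

```text
29.99905885895714
shift [-0.098  0.394 -0.016] turn [-0.     0.001 -0.053] t 6.15 pos [ 0.5239 -0.3211  0.1859]
```

send_rows:
  moves:
    - [-0.04,0.15,0,0,0,-0.05]
    - [-0.08,0.3,0,0,0,-0.05]
    - [-0.098,0.394,0,0,0,-0.05]
    - [-0.098,0.394,0,0,0,-0.05]
    - [-0.098,0.394,0,0,0,-0.05]
    - [-0.098,0.394,0.12,0,0,-0.05]
    - [-0.098,0.394,0.26,0,0,-0.05]
    - [-0.098,0.394,0.38,0,0,-0.05]
    - [-0.098,0.394,0.46,0,0,-0.05]
    - [-0.098,0.394,0.51,0,0,-0.05]
    - [-0.098,0.394,0.54,0,0,-0.05]
    - [-0.098,0.394,0.54,0,0,-0.05]

```text
time_s: 7.35
position: [0.4904, -0.412, 0.0519]
tcp_rot: [[0.999, -0.034, -0.001], [-0.034, -0.999, 0.001], [-0.001, -0.001, -1.0]]
force: [-0.3, -0.2, -2.3]
opening: 0.613
grasp_force: 30.0
```

send_rows:
  moves:
    - [0,0,0.008,0,0,0]
    - [0,0,0.014,0,0,0]
    - [0,0,0.02,0,0,0]
    - [0,0,0.025,0,0,0]
    - [0,0,0.025,0,0,0]
    - [0,0,0.025,0,0,0]

```text
time_s: 7.95
position: [0.4902, -0.4132, 0.0464]
tcp_rot: [[0.999, -0.036, 0.0], [-0.036, -0.999, -0.0], [0.0, 0.0, -1.0]]
force: [-0.6, 0.0, -2.0]
opening: 0.613
grasp_force: 30.0
```

send_rows:
  moves:
    - [0,0,0.005,0,0,0]
    - [0,0,0.01,0,0,0]
    - [0,0,0.014,0,0,0]
    - [0,0,0.014,0,0,0]
    - [0,0,0.014,0,0,0]

```text
time_s: 8.45
position: [0.4902, -0.4131, 0.0428]
tcp_rot: [[0.999, -0.035, 0.0], [-0.035, -0.999, -0.0], [0.0, 0.0, -1.0]]
force: [0.4, 0.6, -2.2]
opening: 0.613
grasp_force: 30.0
```

send_rows:
  moves:
    - [0,0,0.003,0,0,0]
    - [0,0,0.006,0,0,0]
    - [0,0,0.006,0,0,0]
    - [0,0,0.006,0,0,0]

```text
time_s: 8.85
position: [0.4902, -0.4131, 0.0428]
tcp_rot: [[0.999, -0.035, 0.0], [-0.035, -0.999, -0.0], [0.0, 0.0, -1.0]]
force: [-2.1, 2.3, 6.6]
opening: 0.615
grasp_force: 30.0
```

The vase has touched the bin floor. I'll release it and retreat upward.

send_rows:
  moves:
    - [0,0,-0.004,0,0,0]
    - [0,0,-0.004,0,0,0]
    - [0,0,-0.004,0,0,0]
    - [0,0,-0.004,0,0,0]
    - [0,0,-0.004,0,0,0]
  grip: 0.85

```text
time_s: 9.35
position: [0.4902, -0.4132, 0.0421]
tcp_rot: [[0.999, -0.035, -0.0], [-0.035, -0.999, 0.0], [-0.0, -0.0, -1.0]]
force: [0.7, 0.8, -0.2]
opening: 0.843
grasp_force: 0.0
```

send_rows:
  moves:
    - [0,0,-0.08,0,0,0]
    - [0,0,-0.2,0,0,0]
    - [0,0,-0.38,0,0,0]
    - [0,0,-0.55,0,0,0]
    - [0,0,-0.6,0,0,0]
    - [-0.15,-0.15,-0.6,0,0,0]
    - [-0.25,-0.3,-0.6,0,0,0]
    - [-0.25,-0.45,-0.6,0,0,0]
    - [-0.25,-0.6,-0.6,0,0,0]
    - [-0.25,-0.75,-0.6,0,0,0]
    - [-0.25,-0.75,-0.6,0,0,0]

```text
time_s: 10.45
position: [0.4322, -0.2181, 0.1913]
tcp_rot: [[0.999, -0.032, -0.004], [-0.032, -0.999, 0.005], [-0.005, -0.005, -1.0]]
force: [0.7, -1.2, 0.6]
opening: 0.854
grasp_force: 0.0
```

```bash
cat > meas.py <<'E'
from h import *
np.set_printoptions(precision=4,suppress=True)
import sys
def board(P):
    s=P[(P[:,2]>.022)&(P[:,2]<.038)]; r=cv2.minAreaRect(s[:,:2].astype(np.float32)*1000)
    a=r[2]%90; a=a-90 if a>45 else a
    return np.round(r[0],1),np.round(r[1],1),round(a,2)
bc=np.array([float(v) for v in sys.argv[1:3]]); res={}
for n in ("top","scene"):
    p,d,W=cloud(n); cv2.imwrite(f'pics/{n}_m.png',p[:,:,::-1]); X=W.reshape(-1,3)
    for k,q in dict(red=(.49,-.413),va=(.684,.03),vb=(.669,-.104),pot=(.713,.297)).items():
        P=X[np.hypot(*(X[:,:2]-q).T)<.055]; s=P[(P[:,2]>.02)&(P[:,2]<.064)]; t=P[P[:,2]>.082]
        print(n,k,'cyl',circ(s) if len(s)>8 and k!='red' else 0,'top',t.mean(0) if len(t) else 0, 'rim',circ(t) if k=='pot' and len(t)>8 else '')
    P=X[np.hypot(*(X[:,:2]-bc).T)<.085]; print('board',board(P))
E
python3 meas.py .512 .066
```

```text
top red cyl 0 top [ 0.4865 -0.4098  0.0936] rim 
top va cyl (array([0.681 , 0.0297]), np.float64(0.02634787286795943)) top [0.6796 0.0295 0.0939] rim 
top vb cyl (array([ 0.6658, -0.1043]), np.float64(0.026005866443032984)) top [ 0.6648 -0.1047  0.0939] rim 
top pot cyl (array([0.7097, 0.2969]), np.float64(0.03116460307210523)) top [0.7102 0.2978 0.0899] rim (array([0.7101, 0.2971]), np.float64(0.03902017985687098))
board (array([509.2,  65.5]), array([100.4, 100.5]), -12.09)
scene red cyl 0 top [ 0.4953 -0.4084  0.0926] rim 
scene va cyl (array([0.6862, 0.0294]), np.float64(0.02646590225520565)) top [0.6886 0.0303 0.093 ] rim 
scene vb cyl (array([ 0.6711, -0.1049]), np.float64(0.026581244050005726)) top [ 0.6733 -0.1035  0.0921] rim 
scene pot cyl (array([0.7185, 0.2971]), np.float64(0.03197171772291523)) top [0.7182 0.2983 0.0884] rim (array([0.7172, 0.2972]), np.float64(0.03929478183983878))
board (array([515.,  66.]), array([101.3, 102.6]), -12.4)
```

The vase is released and standing in the bin, and the other measurements haven't changed. The slot comes out at (0.6986, 0.1634) with the row at −6.35°, and the board at (0.512, 0.066) with yaw about −12°. I'll push in three legs: +x about 40 mm to square the board and clear the jar, then along the row, then +x into the slot.

Run:
```python
from h import *
goto([.408,.077,.191],-6.35)
```

```text
shift [-0.145 -1.195  0.004] turn [0.    0.    0.049] t 10.55 pos [ 0.4343 -0.2229  0.192 ]
```

send_rows:
  moves:
    - [-0.03,-0.15,0,0,0,0]
    - [-0.05,-0.33,0,0,0,0]
    - [-0.08,-0.5,0,0,0,0]
    - [-0.1,-0.68,0,0,0,0]
    - [-0.12,-0.84,0,0,0,0.02]
    - [-0.14,-1.0,0,0,0,0.049]
    - [-0.14,-1.0,0,0,0,0.049]
    - [-0.14,-1.0,0,0,0,0.049]
    - [-0.14,-1.0,0,0,0,0.049]
  grip: 0.65

```text
time_s: 11.45
position: [0.4095, 0.0261, 0.1923]
tcp_rot: [[0.994, -0.113, 0.001], [-0.113, -0.994, -0.001], [0.001, 0.001, -1.0]]
force: [0.9, -0.7, 0.2]
opening: 0.647
grasp_force: 0.0
```

Run:
```python
from h import *
goto([.408,.077,.021],-6.35)
```

```text
shift [-0.03  -0.202  0.685] turn [ 0.    -0.001 -0.002] t 11.45 pos [0.4095 0.0261 0.1923]
```

send_rows:
  moves:
    - [-0.03,-0.1,0,0,0,0]
    - [-0.03,-0.202,0.05,0,0,0]
    - [-0.03,-0.202,0.2,0,0,0]
    - [-0.03,-0.202,0.35,0,0,0]
    - [-0.03,-0.202,0.5,0,0,0]
    - [-0.03,-0.202,0.6,0,0,0]
    - [-0.03,-0.202,0.66,0,0,0]
    - [-0.03,-0.202,0.685,0,0,0]
    - [-0.03,-0.202,0.685,0,0,0]
    - [-0.03,-0.202,0.685,0,0,0]

```text
time_s: 12.45
position: [0.4073, 0.0778, 0.0214]
tcp_rot: [[0.994, -0.113, 0.001], [-0.113, -0.994, -0.0], [0.001, -0.0, -1.0]]
force: [-0.7, -0.4, -0.4]
opening: 0.653
grasp_force: 0.0
```

send_rows:
  moves:
    - [0.04,0,0,0,0,0]
    - [0.075,0,0,0,0,0]
    - [0.1,0,0,0,0,0]
    - [0.125,0,0,0,0,0]
    - [0.15,0,0,0,0,0]
    - [0.175,0,0,0,0,0]
    - [0.2,0,0,0,0,0]
    - [0.225,0,0,0,0,0]
    - [0.25,0,0,0,0,0]
    - [0.275,0,0,0,0,0]
    - [0.3,0,0,0,0,0]
    - [0.3,0,0,0,0,0]

```text
time_s: 13.65
position: [0.4837, 0.0699, 0.0211]
tcp_rot: [[0.994, -0.112, 0.004], [-0.112, -0.994, -0.0], [0.004, -0.0, -1.0]]
force: [-0.0, 0.7, -0.8]
opening: 0.651
grasp_force: 0.0
```

send_rows:
  moves:
    - [0.02,0,0,0,0,0]
    - [0.04,0,0,0,0,0]
    - [0.04,0,0,0,0,0]

```text
time_s: 13.95
position: [0.4906, 0.0691, 0.0211]
tcp_rot: [[0.994, -0.112, -0.001], [-0.112, -0.994, 0.0], [-0.001, -0.0, -1.0]]
force: [-2.9, 0.6, -0.3]
opening: 0.653
grasp_force: 1.5
```

```bash
python3 meas.py .545 .062 | grep -A0 board
python3 - <<'E'
from h import *
import cv2
a=cv2.imread('pics/scene_m.png')[120:300,180:420]; cv2.imwrite('pics/c2.png',cv2.resize(a,None,fx=3,fy=3,interpolation=cv2.INTER_CUBIC))
print(readout.read_state()['force'])
goto([.49,.07,.02],-6.35)
E
```

```text
board (array([584.8,  62.5]), array([99.9, 29.5]), -6.9)
--
board (array([545.1,  67.7]), array([100.7, 121.3]), -5.64)
[-3.15858906  0.6362153   0.44413476]
shift [-0.003 -0.003  0.004] turn [-0.     0.    -0.001] t 14.05 pos [0.4907 0.0691 0.0211]
```

View pics/c2.png

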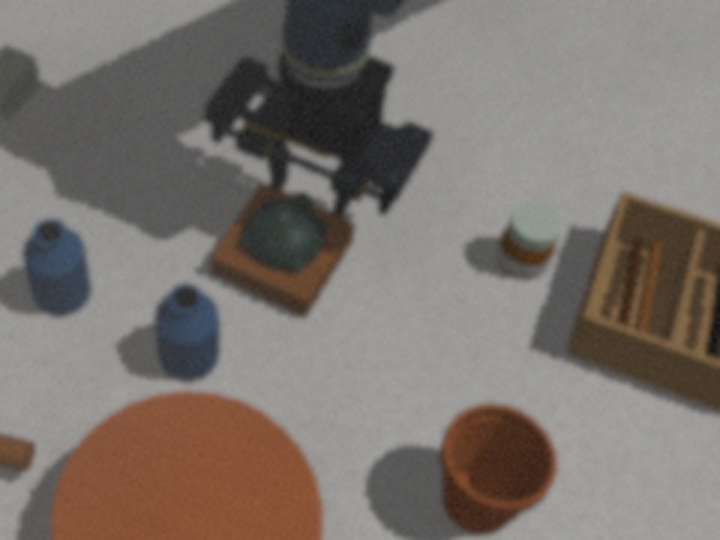

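Both fingers sit on the board's near edge either side of the head at crop (302,205), and the board is square to the gripper. Leg 1 is done. I'll retreat, rise, turn 90° and move to the board's −y side.

send_rows:
  moves:
    - [-0.08,0,0,0,0,0]
    - [-0.16,0,0,0,0,0]
    - [-0.16,0,-0.2,0,0,0]
    - [-0.16,0,-0.4,0,0,0]
    - [-0.05,0.1,-0.45,0,0,-0.09]
    - [0.1,0.2,-0.45,0,0,-0.18]
    - [0.2,0.35,-0.45,0,0,-0.27]
    - [0.25,0.42,-0.45,0,0,-0.36]
    - [0.25,0.42,-0.45,0,0,-0.45]
    - [0.25,0.42,-0.45,0,0,-0.54]
    - [0.25,0.42,-0.45,0,0,-0.63]
    - [0.25,0.42,-0.45,0,0,-0.72]

```text
time_s: 15.25
position: [0.5433, -0.0432, 0.1341]
tcp_rot: [[0.52, 0.854, 0.005], [0.854, -0.52, -0.001], [0.001, 0.005, -1.0]]
force: [-0.7, -0.2, -1.1]
opening: 0.649
grasp_force: 0.0
```

```bash
python3 meas.py .553 .062 | grep -A0 board
python3 - <<'E'
from h import *
goto([.541,-.042,.131],83.65)
E
```

```text
board (array([549.6,  67. ]), array([ 99.5, 100.4]), -6.67)
--
board (array([555. ,  66.3]), array([101.2, 103.2]), -5.51)
shift [-0.001 -0.009  0.012] turn [ 0.003 -0.    -0.281] t 15.35 pos [ 0.543  -0.043   0.1341]
```

send_rows:
  moves:
    - [0,0,0,0,0,-0.09]
    - [0,0,0,0,0,-0.18]
    - [0,0,0,0,0,-0.281]
    - [0,0,0,0,0,-0.281]
    - [0,0,0,0,0,-0.281]

```text
time_s: 15.85
position: [0.542, -0.0425, 0.1338]
tcp_rot: [[0.115, 0.993, 0.002], [0.993, -0.115, -0.0], [-0.0, 0.002, -1.0]]
force: [0.2, -0.4, 0.1]
opening: 0.65
grasp_force: 0.0
```

Run:
```python
from h import *
goto([.5407,-.0379,.021],83.65)
```

```text
shift [ 0.018 -0.008  0.451] turn [ 0.001  0.    -0.003] t 15.85 pos [ 0.542  -0.0425  0.1338]
```

send_rows:
  moves:
    - [0,-0.008,0.15,0,0,-0.003]
    - [0,-0.008,0.3,0,0,-0.003]
    - [0,-0.008,0.4,0,0,-0.003]
    - [0,-0.008,0.44,0,0,-0.003]
    - [0,-0.008,0.451,0,0,-0.003]
    - [0,-0.008,0.451,0,0,-0.003]
    - [0,-0.008,0.451,0,0,-0.003]

```text
time_s: 16.55
position: [0.5404, -0.0424, 0.022]
tcp_rot: [[0.106, 0.994, 0.003], [0.994, -0.106, -0.001], [-0.0, 0.003, -1.0]]
force: [-0.2, -0.1, -0.1]
opening: 0.651
grasp_force: 0.0
```

send_rows:
  moves:
    - [0.05,0,0,0,0,0]
    - [0.1,0,0,0,0,0]
    - [0.14,0,0,0,0,0]
    - [0.165,0,0,0,0,0]
    - [0.19,0,0,0,0,0]
    - [0.22,0,0,0,0,0]
    - [0.25,0,0,0,0,0]
    - [0.28,0,0,0,0,0]
    - [0.31,0,0,0,0,0]
    - [0.34,0,0,0,0,0]
    - [0.37,0,0,0,0,0]
    - [0.4,0,0,0,0,0]

```text
time_s: 17.75
position: [0.55, 0.0578, 0.0209]
tcp_rot: [[0.106, 0.994, 0.0], [0.994, -0.106, -0.0], [-0.0, 0.0, -1.0]]
force: [-0.3, -5.5, 2.1]
opening: 0.652
grasp_force: 2.5
```

send_rows:
  moves:
    - [0.03,0,0,0,0,0]
    - [0.06,0,0,0,0,0]
    - [0.09,0,0,0,0,0]
    - [0.12,0,0,0,0,0]
    - [0.15,0,0,0,0,0]
    - [0.17,0,0,0,0,0]
    - [0.19,0,0,0,0,0]
    - [0.205,0,0,0,0,0]
    - [0.215,0,0,0,0,0]
    - [0.215,0,0,0,0,0]
    - [0.215,0,0,0,0,0]

```text
time_s: 18.85
position: [0.5553, 0.1114, 0.0207]
tcp_rot: [[0.106, 0.994, -0.0], [0.994, -0.106, 0.001], [0.001, -0.0, -1.0]]
force: [0.9, -1.7, 1.3]
opening: 0.651
grasp_force: 0.8
```

```bash
python3 meas.py .562 .172 | grep -A0 board
python3 - <<'E'
from h import *
s=readout.read_state()
r=np.array([.1106,.9939,0]); n=np.array([.9939,-.1106,0]); print('r,n',s['position']@r,s['position']@n,s['force'])
goto([.5407,-.0379,.021],83.65)
E
```

```text
board (array([0., 0.]), array([0., 0.]), 0.0)
--
board (array([565.1, 162.8]), array([120.8, 102.5]), -4.73)
r,n 0.17206044243959936 0.5395485529055429 [ 0.67314899 -1.16717165  1.37119561]
shift [-0.6    0.006 -0.002] turn [-0.    -0.     0.003] t 18.95 pos [0.5552 0.1113 0.0206]
```

send_rows:
  moves:
    - [-0.08,0,0,0,0,0]
    - [-0.2,0,0,0,0,0]
    - [-0.32,0,-0.2,0,0,0]
    - [-0.4,0,-0.4,0,0,0]
    - [-0.4,0,-0.4,0,0,0]

```text
time_s: 19.45
position: [0.5477, 0.0097, 0.1245]
tcp_rot: [[0.109, 0.994, 0.008], [0.994, -0.109, -0.0], [0.0, 0.008, -1.0]]
force: [1.6, 0.7, 0.2]
opening: 0.651
grasp_force: 0.0
```

```bash
cat > slot.py <<'E'
from h import *
import sys; np.set_printoptions(precision=4,suppress=True)
# board relative to the row, per camera: row fit through pot, va, vb (collinear, 135 mm pitch)
bc=np.array([float(v) for v in sys.argv[1:3]])
for n in ("top","scene"):
    p,d,W=cloud(n); cv2.imwrite(f'pics/{n}_s.png',p[:,:,::-1]); X=W.reshape(-1,3); near=lambda q,r=.055:X[np.hypot(*(X[:,:2]-q).T)<r]
    cyl=lambda q:(lambda P:circ(P[(P[:,2]>.02)&(P[:,2]<.064)])[0])(near(q))
    P=near((.713,.297)); pot=circ(P[P[:,2]>.082])[0]; va,vb=cyl((.684,.03)),cyl((.669,-.104))
    C=np.array([pot,va,vb]); t=np.array([1,-1,-2])*.135
    v=C.T@(t-t.mean()); r=v/np.linalg.norm(v); nn=np.array([r[1],-r[0]]); S=C.mean(0)-r*t.mean(); S2=(pot+va)/2
    B=near(bc,.085); s=B[(B[:,2]>.022)&(B[:,2]<.038)]; R=cv2.minAreaRect(s[:,:2].astype(np.float32)*1000)
    a=R[2]%90; a=a-90 if a>45 else a; c=np.array(R[0])/1000
    print(n,'row',np.degrees(np.arctan2(nn[1],nn[0])).round(2),'board yaw',round(a,2),'size',np.round(R[1],1),'c',c,'S',S,S2,'to go n,r mm',((S-c)@nn*1000).round(1),((S-c)@r*1000).round(1),'mid',((S2-c)@r*1000).round(1), 'va',va,'vb',vb,'pot',pot)
E
python3 slot.py .565 .176
```

```text
top row -19.29 board yaw -5.96 size [100.9 101. ] c [0.5601 0.1724] S [0.5624 0.1495] [0.466  0.1489] to go n,r mm 9.7 -20.9 mid -53.2 va [0.2219 0.001 ] vb [ 0.666  -0.1042] pot [0.7102 0.2969]
scene row -6.55 board yaw -6.21 size [100.1 102. ] c [0.5659 0.1721] S [0.7018 0.1634] [0.7016 0.1633] to go n,r mm 135.9 6.8 mid 6.7 va [0.686  0.0293] vb [ 0.6712 -0.1047] pot [0.7172 0.2972]
```

Run:
```python
from h import *
r=np.array([.1106,.9939,0]); n=np.array([.9939,-.1106,0]);z=np.array([0,0,.021])
goto(r*.14+n*.54+z,83.65); goto(r*.1785+n*.54+z,83.65)
```

```text
shift [ 0.275 -0.008  0.407] turn [ 0.003 -0.     0.002] t 19.55 pos [0.5464 0.0109 0.1227]
shift [ 0.429 -0.008  0.407] turn [ 0.003 -0.     0.002] t 19.55 pos [0.5464 0.0109 0.1227]
```

send_rows:
  moves:
    - [0.1,-0.008,0.15,0,0,0]
    - [0.2,-0.008,0.3,0,0,0]
    - [0.275,-0.008,0.4,0,0,0]
    - [0.3,-0.008,0.407,0,0,0]
    - [0.33,-0.008,0.407,0,0,0]
    - [0.36,-0.008,0.407,0,0,0]
    - [0.39,-0.008,0.407,0,0,0]
    - [0.405,-0.008,0.407,0,0,0]
    - [0.417,-0.008,0.407,0,0,0]
    - [0.425,-0.008,0.407,0,0,0]
    - [0.429,-0.008,0.407,0,0,0]
    - [0.429,-0.008,0.407,0,0,0]

```text
time_s: 20.75
position: [0.5551, 0.1169, 0.0203]
tcp_rot: [[0.106, 0.994, 0.002], [0.994, -0.106, -0.001], [-0.001, 0.002, -1.0]]
force: [-0.1, -4.0, 4.3]
opening: 0.648
grasp_force: 2.4
```

send_rows:
  moves:
    - [0,0,0,0,0,0]
    - [0,0,0,0,0,0]
    - [-0.08,0,0,0,0,0]
    - [-0.2,0,0,0,0,0]
    - [-0.32,0,-0.15,0,0,0]
    - [-0.45,0,-0.3,0,0,0]
    - [-0.55,0,-0.45,0,0,0]
    - [-0.65,0.1,-0.45,0,0,0]
    - [-0.75,0.2,-0.45,0,0,0]
    - [-0.75,0.2,-0.45,0,0,0]

```text
time_s: 21.75
position: [0.5886, -0.0778, 0.1332]
tcp_rot: [[0.11, 0.994, 0.008], [0.994, -0.11, -0.003], [-0.002, 0.008, -1.0]]
force: [0.4, 1.2, 0.1]
opening: 0.65
grasp_force: 0.0
```

```bash
python3 slot.py .565 .178
```

```text
top row -63.11 board yaw -6.14 size [100.6 100.4] c [0.5608 0.1779] S [0.5441 0.1496] [0.6958 0.1634] to go n,r mm 17.7 -27.7 mid 113.8 va [0.6812 0.0297] vb [0. 0.] pot [0.7104 0.2971]
scene row -6.56 board yaw -6.18 size [100.1 103.5] c [0.5654 0.1777] S [0.7017 0.1633] [0.7016 0.1633] to go n,r mm 137.0 1.3 mid 1.2 va [0.6859 0.0293] vb [ 0.6711 -0.1048] pot [0.7173 0.2973]
```

About 0.8 mm is left along the row, and yaw is within 0.3°. Now to the near side for the last leg.

send_rows:
  moves:
    - [0.05,-0.1,0,0,0,0.09]
    - [0.15,-0.2,0,0,0,0.18]
    - [0.25,-0.3,0,0,0,0.27]
    - [0.35,-0.4,0,0,0,0.36]
    - [0.45,-0.5,0,0,0,0.45]
    - [0.58,-0.55,0,0,0,0.54]
    - [0.7,-0.55,0,0,0,0.63]
    - [0.83,-0.55,0,0,0,0.72]
    - [0.95,-0.55,0,0,0,0.81]
    - [1.0,-0.55,0,0,0,0.9]
    - [1.0,-0.55,0,0,0,1.0]
    - [1.0,-0.55,0,0,0,1.0]
  grip: 0.5

```text
time_s: 23.05
position: [0.4719, 0.1909, 0.1313]
tcp_rot: [[0.995, -0.104, -0.002], [-0.104, -0.995, 0.0], [-0.002, 0.0, -1.0]]
force: [-0.3, -0.9, -0.9]
opening: 0.501
grasp_force: 0.0
```

Run:
```python
from h import *
goto([.479,.187,.021],-6.35)
```

```text
shift [0.031 0.012 0.441] turn [0.    0.001 0.004] t 23.05 pos [0.4719 0.1909 0.1313]
```

send_rows:
  moves:
    - [0.015,0.012,0.05,0,0,0.004]
    - [0.015,0.012,0.18,0,0,0.004]
    - [0.015,0.012,0.3,0,0,0.004]
    - [0.015,0.012,0.4,0,0,0.004]
    - [0.015,0.012,0.435,0,0,0.004]
    - [0.015,0.012,0.441,0,0,0.004]
    - [0.015,0.012,0.441,0,0,0.004]
    - [0.015,0.012,0.441,0,0,0.004]

```text
time_s: 23.85
position: [0.4782, 0.1863, 0.0223]
tcp_rot: [[0.994, -0.112, 0.002], [-0.112, -0.994, 0.0], [0.002, -0.001, -1.0]]
force: [-1.0, 0.6, 0.1]
opening: 0.502
grasp_force: 0.0
```

Run:
```python
from h import *
r=np.array([.1106,.9939,0]); n=np.array([.9939,-.1106,0]); p=readout.read_state()['position']; print('r,n',p@r,p@n,'need r .239 n .6148')
goto(r*.24+n*.61+np.array([0,0,.021]),-6.35)
```

```text
r,n 0.238031621818071 0.45464221428826157 need r .239 n .6148
shift [ 0.622 -0.009  0.006] turn [-0.    -0.001 -0.001] t 23.85 pos [0.4782 0.1863 0.0223]
```

send_rows:
  moves:
    - [0.04,0,0,0,0,0]
    - [0.07,0,0,0,0,0]
    - [0.095,0,0,0,0,0]
    - [0.12,0,0,0,0,0]
    - [0.15,-0.001,0,0,0,0]
    - [0.18,-0.001,0,0,0,0]
    - [0.21,-0.002,0,0,0,0]
    - [0.24,-0.003,0,0,0,0]
    - [0.27,-0.003,0,0,0,0]
    - [0.3,-0.004,0,0,0,0]
    - [0.33,-0.004,0,0,0,0]
    - [0.36,-0.005,0,0,0,0]

```text
time_s: 25.05
position: [0.5629, 0.1773, 0.021]
tcp_rot: [[0.994, -0.112, -0.01], [-0.112, -0.994, -0.001], [-0.009, 0.002, -1.0]]
force: [-7.3, 0.2, 5.6]
opening: 0.5
grasp_force: 3.4
```

send_rows:
  moves:
    - [0.03,0,0,0,0,0]
    - [0.06,-0.001,0,0,0,0]
    - [0.09,-0.001,0,0,0,0]
    - [0.12,-0.002,0,0,0,0]
    - [0.15,-0.002,0,0,0,0]
    - [0.18,-0.003,0,0,0,0]
    - [0.205,-0.003,0,0,0,0]
    - [0.225,-0.003,0,0,0,0]
    - [0.24,-0.003,0,0,0,0]
    - [0.24,-0.003,0,0,0,0]
    - [0.24,-0.003,0,0,0,0]

```text
time_s: 26.15
position: [0.6245, 0.1714, 0.021]
tcp_rot: [[0.994, -0.112, -0.005], [-0.112, -0.994, -0.0], [-0.005, 0.001, -1.0]]
force: [-4.9, 0.1, 4.3]
opening: 0.498
grasp_force: 2.6
```

```bash
python3 slot.py .69 .164;python3 - <<'E'
from h import *
r=np.array([.1106,.9939,0]); n=np.array([.9939,-.1106,0]); s=readout.read_state();p=s['position']; print('r,n',p@r,p@n,'need r .239 n .6148',s['force'])
E
```

```text
top row -6.2 board yaw 12.52 size [103.8  30.7] c [0.6843 0.118 ] S [0.6959 0.1638] [0.6959 0.1637] to go n,r mm 6.5 46.7 mid 46.6 va [0.6814 0.0297] vb [ 0.6667 -0.1044] pot [0.7104 0.2976]
scene row -6.48 board yaw -6.79 size [100.4 117.7] c [0.6792 0.1663] S [0.7016 0.1632] [0.7016 0.1631] to go n,r mm 22.6 -0.5 mid -0.7 va [0.6864 0.0294] vb [ 0.6712 -0.1048] pot [0.7168 0.2968]
r,n 0.23937961684561335 0.6017345155183018 need r .239 n .6148 [-4.88576702 -0.25970726  3.32150472]
```

send_rows:
  moves:
    - [0.012,0,0,0,0,0]
    - [0.024,0,0,0,0,0]
    - [0.034,0,0,0,0,0]
    - [0.04,0,0,0,0,0]
    - [0.04,0,0,0,0,0]
    - [0.04,0,0,0,0,0]

```text
time_s: 26.85
position: [0.6363, 0.1702, 0.021]
tcp_rot: [[0.994, -0.112, -0.001], [-0.112, -0.994, -0.0], [-0.001, 0.0, -1.0]]
force: [-4.2, -0.1, 0.3]
opening: 0.497
grasp_force: 1.8
```

send_rows:
  moves:
    - [-0.05,0,0,0,0,0]
    - [-0.2,0,0,0,0,0]
    - [-0.38,0,0,0,0,0]
    - [-0.55,0,-0.05,0,0,0]
    - [-0.65,0,-0.1,0,0,0]
    - [-0.65,0,-0.1,0,0,0]
    - [-0.65,0,-0.1,0,0,0]

```text
time_s: 27.55
position: [0.4782, 0.1889, 0.0471]
tcp_rot: [[0.994, -0.112, 0.007], [-0.112, -0.994, 0.001], [0.007, -0.002, -1.0]]
force: [-0.3, 0.6, -0.3]
opening: 0.501
grasp_force: 0.0
```

```bash
python3 slot.py .695 .164;python3 - <<'E'
from h import *
s=readout.read_state();print(s['position'],s['force'])
E
```

```text
top row -6.21 board yaw -7.07 size [101.6 101.4] c [0.6942 0.1645] S [0.6957 0.1637] [0.6958 0.1636] to go n,r mm 1.7 -0.7 mid -0.8 va [0.6813 0.0299] vb [ 0.6665 -0.1044] pot [0.7102 0.2972]
scene row -6.48 board yaw -5.77 size [100.3 101.2] c [0.7006 0.1642] S [0.7019 0.1635] [0.7018 0.1633] to go n,r mm 1.4 -0.6 mid -0.7 va [0.6863 0.0294] vb [ 0.6717 -0.1045] pot [0.7172 0.2973]
[0.47854557 0.18860656 0.04651803] [0.29884115 0.19284427 0.8019432 ]
```

The board is within about 1.5 mm of the row line, 0.7 mm of midway, and under 1° of square. I'll raise the arm clear and make a final visual check.

send_rows:
  moves:
    - [-0.1,0,-0.15,0,0,0]
    - [-0.1,0,-0.3,0,0,0]
    - [-0.1,0,-0.45,0,0,0]
    - [-0.1,0,-0.6,0,0,0]
    - [-0.1,0,-0.7,0,0,0]
    - [-0.1,0,-0.7,0,0,0]
    - [-0.1,0,-0.7,0,0,0]
    - [-0.1,0,-0.7,0,0,0]

```text
time_s: 28.45
position: [0.4501, 0.191, 0.2201]
tcp_rot: [[0.994, -0.113, -0.002], [-0.113, -0.994, -0.0], [-0.002, 0.001, -1.0]]
force: [-0.8, 0.1, 0.0]
opening: 0.5
grasp_force: 0.0
```

```bash
python3 slot.py .695 .164
python3 - <<'E'
import cv2
a=cv2.imread('pics/scene_s.png')[90:310,80:480]; cv2.imwrite('pics/c3.png',cv2.resize(a,None,fx=2,fy=2,interpolation=cv2.INTER_CUBIC))
E
```

```text
top row -6.19 board yaw -5.61 size [101.2 101.1] c [0.6941 0.1644] S [0.6957 0.1637] [0.6957 0.1636] to go n,r mm 1.6 -0.5 mid -0.6 va [0.6811 0.0299] vb [ 0.6667 -0.1045] pot [0.7102 0.2973]
scene row -6.54 board yaw -6.67 size [100.  100.5] c [0.7    0.1642] S [0.7018 0.1635] [0.7017 0.1634] to go n,r mm 1.9 -0.5 mid -0.6 va [0.6862 0.0295] vb [ 0.6713 -0.1047] pot [0.7173 0.2974]
```

View pics/c3.png

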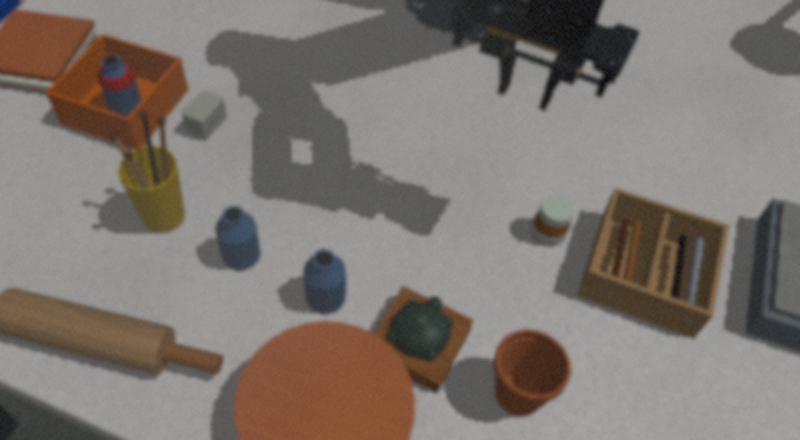

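The picture shows the red-band vase upright in the bin at (118,85). The board sits squarely between the vase at (325,280) and the pot at (530,370), and everything else is where it was.

```bash
python3 -c "
from rig import ticket; print(ticket.hand_in())"
```

```text
the job is handed in; nothing more can be done
None
```

I stood the red-band vase upright in the orange bin and slid the tortoise board into its place, about 2 mm short of the row line, within 1 mm of midway and within about 1° of square; the job is handed in at about 28.6 s of the 69 s allowed.

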